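Sweep the draughts counters into the games tray

TASK

Clear up after the game: with closed fingers, sweep the three flat draughts counters across the coffee table through the open side of the three-sided wooden games tray, until each lies flat and completely inside it. Only slide them along the table, under control: do not lift, flip or flick them. Leave the pawn, the tealight glass and everything else on the table where they are.

Things in the scene. Friction and masses are not known exactly. Their poses are not given: they have to be found in the camera images.
- counter0: a plain light wooden draughts counter, a flat disc 36 mm in diameter and 12 mm thick, about 14 g, lying loose on the table; origin at the centre of its underside, z up when it lies as at the start
- counter1: a plain light wooden draughts counter, a flat disc 36 mm in diameter and 12 mm thick, about 14 g, lying loose on the table; origin at the centre of its underside, z up when it lies as at the start
- counter2: a plain light wooden draughts counter, a flat disc 36 mm in diameter and 12 mm thick, about 14 g, lying loose on the table; origin at the centre of its underside, z up when it lies as at the start
- tray_in (a point): floor centre of the wooden games tray, on the table top. Tray fixed to the table, three walls 24 mm high, 10 mm thick; floor level with the table (felt liner, no step). Inside 80 mm deep (x) and 200 mm wide (y). Open side faces this point's -x, roughly to the robot: mouth line at x = -40 mm, back wall's inner face at x = +40, side walls' inner faces at y = +100 and -100 mm
- pawn: a turned light wooden pawn standing near the counters, 26 mm across at the foot, 45 mm high, 30 g, loose; not to be disturbed; origin at the centre of its underside
- tealight: a tealight in a small round clear glass standing near the counters, 48 mm across, 42 mm high, loose; not to be disturbed; origin at the centre of its underside
- mug: a big orange mug, 88 mm across without its handle, 95 mm high, loose, on the right side of the table; not to be disturbed; origin at the centre of its underside
- remote: a black remote control 170 x 46 x 18 mm (its x, y, z), lying loose on the left side of the table; not to be disturbed; origin at the centre of its underside
- coaster: a round cork coaster 96 mm across and 6 mm thick lying loose at the left near the robot; not to be disturbed; origin at the centre of its underside
Mind the look-alikes: they are no part of the job. What is shaped like the counter2 but purple or red is not meant.

How it is judged:
At the end, for the whole second after the job is handed in: all three counters lie flat on the table (tilt under 0.1 rad, underside under 4 mm high), at rest, completely inside the tray: each whole disc past the mouth line to within 2 mm (its centre at least 16 mm inside the mouth line) and between the three walls (x of counter0 in the frame of tray_in between -0.024 and 0.025 m and y of counter0 in the frame of tray_in between -0.085 and 0.085 m and height (world z) of each of counter0, counter1, counter2 below 0.004 m and angle between each of counter0, counter1, counter2's own z axis and vertical below 0.1 rad and linear speed of each of counter0, counter1, counter2 below 0.02 m/s and x of counter1 in the frame of tray_in between -0.024 and 0.025 m and y of counter1 in the frame of tray_in between -0.085 and 0.085 m and x of counter2 in the frame of tray_in between -0.024 and 0.025 m and y of counter2 in the frame of tray_in between -0.085 and 0.085 m); the robot touches nothing.
It fails at once if a counter is lifted (its origin more than 10 mm up) or tipped over (more than 0.7 rad) (height (world z) of any of counter0, counter1, counter2 above 0.01 m or angle between any of counter0, counter1, counter2's own z axis and vertical above 0.7 rad).
It fails at once if a counter is flicked (faster than 0.8 m/s) (linear speed of any of counter0, counter1, counter2 above 0.8 m/s).
It fails at once if the pawn, tealight, mug, remote or coaster is moved by more than 15 mm (distance of any of pawn, tealight, mug, remote, coaster from where it was at the start of the episode above 0.015 m).
It fails at once if the pawn, tealight or mug is tipped by more than 0.4 rad (angle between any of pawn, tealight, mug's own z axis and vertical above 0.4 rad).
It also fails if it takes over 72 s, if anything falls off the work surface, if the arm or the gripper's body presses on something with over 40 N, if the wrist force passes 120 N, or if a joint passes its speed limit or range.

ROBOT

A 6-joint arm with a two-finger parallel gripper is mounted at the origin on the work surface. World frame = base frame: x ahead of the robot, y to its left, z up, the work surface at z = 0. Lengths are in m, angles in rad, forces in N, time in s.
With the tool pointing down it reaches from about 0.35 to 0.85 m from the base axis. Payload 8.1 kg.
Tool frame: the origin (TCP) lies on the centre line of the jaws, within the pads' length; the fingertips stand 17 mm ahead of it and the grasp point (between the pads) lies 2 mm behind it; z points along the fingers, y is the line along which they close (so a half turn about z gives the same grasp; the last joint's range is limited). The gripper opens to 93 mm and grips with 3 to 60 N. Pads are 15 mm wide; open, the fingers measure 128 mm over their backs; the gripper's body (75 mm by 188 mm) begins 65 mm behind the grasp point.
Start: joints at [1.195, 0.13, 1.488, -0, 1.523, -0.085], TCP at [0.172, 0.575, 0.236] pointing down, gripper open.
Joint ranges: [-2.96, 2.96], [-0.89, 2.26], [0.02, 2.5], [-1.34, 4.48], [0, 2.73], [-2.66, 2.66]. Speed limits (rad/s): [2.39, 2.39, 2.79, 3.14, 3.14, 3.14].

INTERFACE

Orientations are given as a rotation vector (axis times angle).
In Python, from plant import telemetry, viewer, order gives the robot as it stands.
- The arm moves only by the tool send_rows, never from a script. Its argument "plan" is a list that holds one entry, the list of rows, each a list of 5 numbers: the closure, from -1 (fully open) to 1 (shut), then the shift along the world's x, y, z normalised to -1 to 1, where 1 is 0.2 m, then the turn about the world's z normalised to -1 to 1, where 1 is 60 degrees. A call has 1 to 20 rows; each row is the pose to reach, as a shift and turn from the pose commanded when the call began; what a row does not reach only later rows make up. A row lasts 1/12 s, in which the tool goes at most 41.7 mm and 7.16 degrees, less where a joint would pass 70% of its speed; a pose out of reach is approached as far as the arm can. A call with a number of a shift or a turn outside -1 to 1 is refused whole. A call with a gripper value outside its range is refused whole. The fingers move at their own pace and stop on an object; "force" is the grip in N (left out, the last holds). Time passes only in rows, so rows that repeat a pose let the fingers close. It gives the time, the measured TCP pose, the force, the opening and the grip force at its end, in the units of the state.
- telemetry.read_state(): the state, without advancing time (a new reading comes with each control period).
- viewer.read_camera(name): name is "scene" or "top"; returns (picture, depth): 384x512x3 uint8, blue, green, red; 384x512 float32, m along the optical axis (not along the pixel's ray), 0 where there is no reading.
- viewer.calibration(name): a dict with "camera_matrix" (3x3 intrinsics, pixels), "extrinsics" (4x4, takes a point from camera to world coordinates). Camera axes: x right, y up, looking along -z (the intrinsics and any distortion apply to the point x, -y, -z); pixel columns grow to the right and rows downward; lengths in m; the calibration is good to about 2 mm. A picture is of the moment at which its call begins. calibration takes no time and is no camera call.
- order.close_job(): hands the job in; it is judged then, once.
The state is a dict: "t": time; "q": joint angles; "dq": joint speeds; "joint_torque": joint torques, N m; "tool_pos": TCP position; "orientation": TCP orientation; "force": force on the tool from outside, world axes, zero at the start; "wrist_torque": the same for the moment, N m; "opening": finger opening in m; "gripper_force": force on a finger pad.
Only numpy, scipy, OpenCV 4.12 (cv2) and the standard library are available. Lean on these libraries where they do the work, as an engineer would, in place of code of your own. Each camera call takes 0.05 s, during which the arm holds its last target. There are 200 camera calls.

## Working session

There is one attempt and no reset: what is moved stays moved. The work goes in short steps, Python scripts to look and compute and a tool call to move; the robot and the scene stay as the last step left them, time stands still between calls to the robot, and variables do not carry over. Pictures are saved under pics/ and viewed, at most 10 in all, crops included, and the job is handed in when it is done.

Besides the shell and the picture viewer there is one more tool, called after "Call:" as name(argument=value, ...) on one line, values as JSON. send_rows: Moves the arm, as the interface text tells. Scaled input: -1 to 1 covers 0.2 m each way for a shift and 60 degrees each way for a turn. Its arguments: {"type":"object","properties":{"plan":{"type":"array"},"force":{"type":"number"}},"required":["plan"]}

```bash
mkdir -p pics
python3 - <<'E'
from plant import telemetry, viewer
import cv2,numpy as np
for n in ("scene","top"):
    p,d=viewer.read_camera(n); cv2.imwrite(f"pics/{n}0.png",p); np.save(f"pics/{n}0.npy",d)
    c=viewer.calibration(n); print(n,c)
print(telemetry.read_state())
E
```

```text
scene {'camera_matrix': array([[411.16328666,   0.        , 258.7416168 ],
       [  0.        , 411.16328666, 194.80552351],
       [  0.        ,   0.        ,   1.        ]]), 'extrinsics': array([[-0.31303839, -0.71807736,  0.62158818,  1.23968473],
       [ 0.94965165, -0.24561001,  0.19451856,  0.20073732],
       [ 0.01298891,  0.65118402,  0.75880871,  0.97756941],
       [ 0.        ,  0.        ,  0.        ,  1.        ]])}
top {'camera_matrix': array([[381.08588024,   0.        , 260.3771317 ],
       [  0.        , 381.08588024, 191.40872931],
       [  0.        ,   0.        ,   1.        ]]), 'extrinsics': array([[ 0.02154472,  0.97359454, -0.22726528,  0.24628835],
       [-0.99976264,  0.02024456, -0.00805057, -0.03998021],
       [-0.00323711,  0.22738478,  0.97379961,  1.0003257 ],
       [ 0.        ,  0.        ,  0.        ,  1.        ]])}
{'t': 0.1, 'q': array([ 1.19460815e+00,  1.31068496e-01,  1.48914442e+00, -3.15529218e-05,
        1.52297876e+00, -8.54010091e-02]), 'dq': array([-1.07832252e-03, -1.41565210e-03, -1.41887157e-03,  1.63621941e-03,
       -5.17090192e-06, -1.09707094e-03]), 'joint_torque': array([ 1.03979790e-03, -5.61347687e+01, -4.93088830e+01,  7.68804015e-02,
        2.93468556e-02, -5.09741130e-05]), 'tool_pos': array([0.17184195, 0.57437857, 0.23471681]), 'orientation': array([-4.55108760e-01, -3.10811342e+00,  2.45620905e-03]), 'force': array([-0.55630994,  0.00862295,  0.39823635]), 'wrist_torque': array([-0.00073983, -0.02806263,  0.03073662]), 'gripper_force': 0.0, 'opening': 0.09286121276220569}
```

View pics/top0.png

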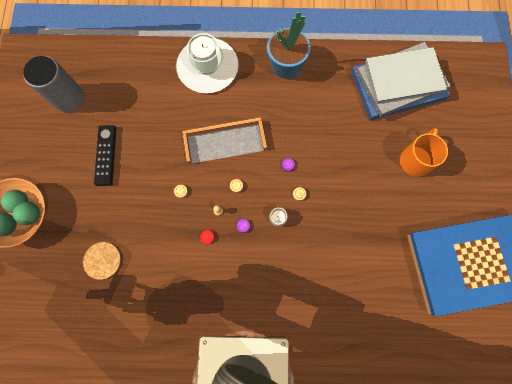

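View pics/scene0.png

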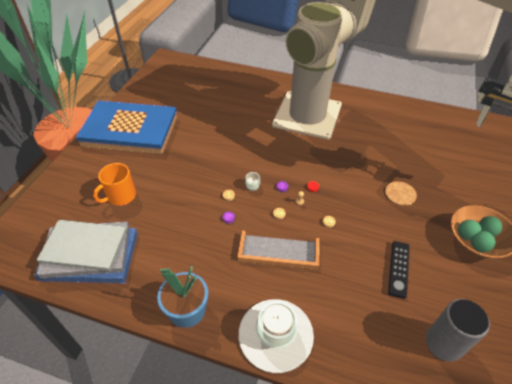

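The top view shows three light counters at about (181,191), (237,186) and (300,194). The pawn is at (218,210), the tealight at (279,217) and the purple and red look-alikes at (289,165), (243,226) and (207,237). The tray is at about (227,142), slightly rotated, with its open side toward the robot. The scene view agrees: counters at (329,221), (279,213), (228,195) and the tray at (279,249).

```bash
cat > h.py <<'E'
from plant import viewer
import cv2,numpy as np
def ray(n,uv):
    c=viewer.calibration(n);K=c["camera_matrix"];T=c["extrinsics"]
    v=np.array([(uv[0]-K[0,2])/K[0,0],-(uv[1]-K[1,2])/K[1,1],-1]);return T[:3,3],T[:3,:3]@v
def plane(n,uv,z):
    o,d=ray(n,uv);return (o+d*(z-o[2])/d[2])
def tri(a,b):
    (o1,d1),(o2,d2)=ray("top",a),ray("scene",b)
    s=np.linalg.lstsq(np.stack([d1,-d2],1),o2-o1,rcond=None)[0]
    p,q=o1+s[0]*d1,o2+s[1]*d2;return (p+q)/2,np.linalg.norm(p-q)
def blob(img,uv,r,lo,hi):
    x,y=map(int,uv);h=cv2.cvtColor(img,cv2.COLOR_BGR2HSV)[y-r:y+r+1,x-r:x+r+1]
    m=cv2.inRange(h,lo,hi);n,l,s,c=cv2.connectedComponentsWithStats(m)
    i=1+np.argmax(s[1:,4]);return c[i]+[x-r,y-r],s[i]
E
python3 - <<'E'
from h import *
t=cv2.imread("pics/top0.png");s=cv2.imread("pics/scene0.png")
for im,uv in((t,(237,186)),(t,(222,200)),(t,(218,210)),(s,(279,213))):print(cv2.cvtColor(im,cv2.COLOR_BGR2HSV)[uv[1],uv[0]])
Y=((15,70,150),(35,255,255));P=((135,80,60),(165,255,255));R=((0,200,120),(6,255,255))
for nm,a,b,c in(("L",(181,191),(329,221),Y),("M",(237,186),(279,213),Y),("R",(300,194),(228,195),Y),("pawn",(218,210),(300,199),Y),("pur1",(289,165),(228,217),P),("pur2",(243,226),(282,186),P),("red",(207,237),(313,186),R)):
    try:
        A,sa=blob(t,a,10,*c);B,sb=blob(s,b,10,*c);p,e=tri(A,B);print(nm,A.round(1),sa[4],B.round(1),sb[4],p.round(4),round(e,4),plane("top",A,.011).round(4),plane("scene",B,.011).round(4))
    except Exception as x:print(nm,x)
print("teal",plane("top",(279,217),.02))
for n,im,(x,y,w,h) in(("top",t,(150,105,170,145)),("scene",s,(195,165,170,115))):
    c=cv2.resize(im[y:y+h,x:x+w],None,fx=4.5,fy=4.1 if n=="top" else 4.5,interpolation=cv2.INTER_CUBIC);cv2.imwrite(f"pics/{n}c.png",c)
E
```

```text
[ 27 101 253]
[ 12 171 145]
[ 16 144 203]
[ 25 103 245]
L [179.9 190.7] 143 [328.8 221. ] 112 [0.4754 0.1818 0.0087] 0.0033 [0.4745 0.1829 0.011 ] [0.4778 0.1802 0.011 ]
M [235.9 184.9] 141 [279.  212.8] 112 [0.4943 0.0331 0.0093] 0.002 [0.4936 0.034  0.011 ] [0.4958 0.0324 0.011 ]
R [298.9 193.2] 143 [228.5 194.9] 107 [ 0.4756 -0.1358  0.0074] 0.0021 [ 0.4744 -0.1344  0.011 ] [ 0.4785 -0.1356  0.011 ]
pawn [217.1 210. ] 71 [300.3 198.2] 70 [0.4238 0.0799 0.0163] 0.0013 [0.4246 0.0812 0.011 ] [0.4195 0.0786 0.011 ]
pur1 [287.9 164.1] 139 [228.2 216.9] 125 [ 0.5562 -0.1058  0.0072] 0.0017 [ 0.5548 -0.1047  0.011 ] [ 0.559  -0.1054  0.011 ]
pur2 [242.7 225.3] 153 [281.9 186. ] 112 [0.386  0.0114 0.0075] 0.0026 [0.3852 0.0124 0.011 ] [0.3895 0.0108 0.011 ]
red [206.6 236.7] 138 [312.8 186.1] 83 [0.3544 0.1042 0.0073] 0.0028 [0.3537 0.1051 0.011 ] [0.3582 0.1033 0.011 ]
teal [ 0.40775991 -0.081766    0.02      ]
```

View pics/topc.png

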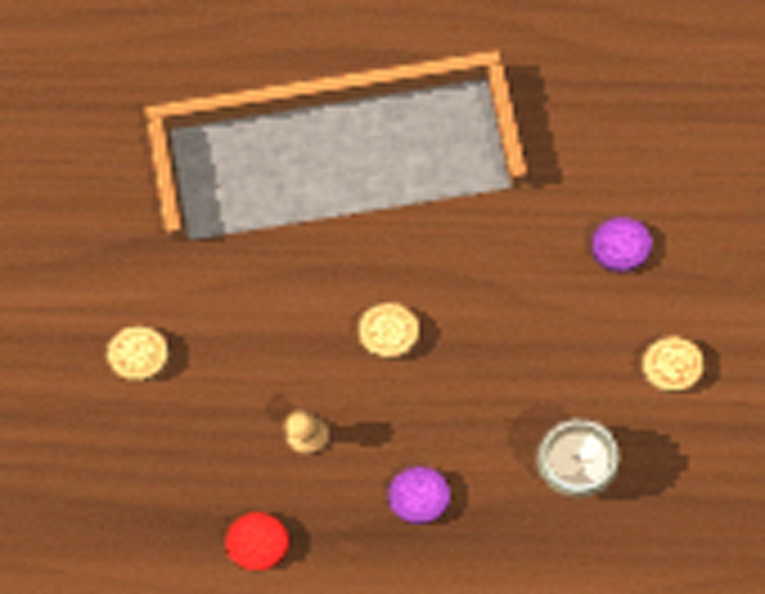

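View pics/scenec.png

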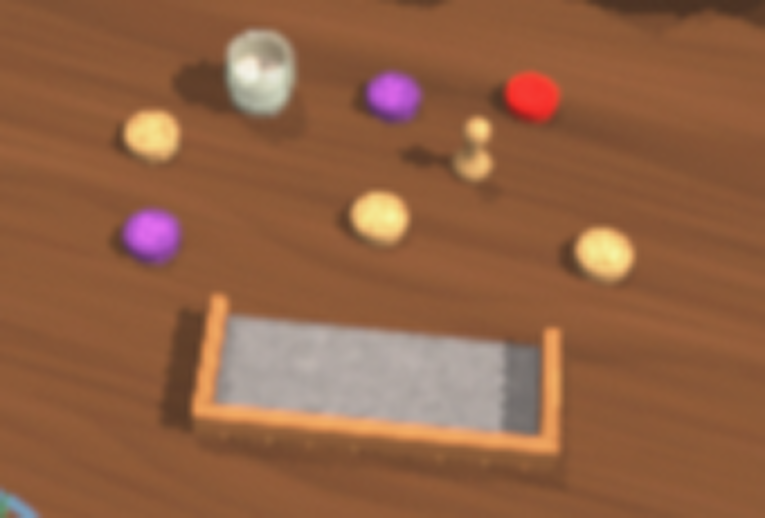

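The crops show the tray felt's mouth corners at (190,238) and (513,187) in the top crop, and (229,316) and (505,340)–(545,343) in the scene crop. The back wall's top outer corners are at (147,108) and (498,52). The tray pose comes from fitting these corners.

```bash
cat >> h.py <<'E'
def proj(n,p):
    c=viewer.calibration(n);K=c["camera_matrix"];T=c["extrinsics"];q=T[:3,:3].T@(np.asarray(p)-T[:3,3])
    return np.array([K[0,0]*q[0]/-q[2]+K[0,2],K[1,1]*-q[1]/-q[2]+K[1,2]])
E
python3 - <<'E'
from h import *
from scipy.optimize import least_squares
# tray: local pts
obs=[("top",(190,238),(-.04,.1,0)),("top",(513,187),(-.04,-.1,0)),("top",(147,107),(.05,.11,.024)),("top",(498,51),(.05,-.11,.024)),("top",(526,173),(-.04,-.11,.024)),("top",(163,231),(-.04,.11,.024)),
("scene",(229,315),(-.04,-.1,0)),("scene",(544,343),(-.04,.1,0)),("scene",(194,413),(.05,-.11,.024)),("scene",(559,452),(.05,.11,.024)),("scene",(561,328),(-.04,.11,.024)),("scene",(211,294),(-.04,-.11,.024))]
def px(n,c):return np.array([150+c[0]/4.5-.4,105+c[1]/4.1-.4]) if n=="top" else np.array([195+c[0]/4.5-.4,165+c[1]/4.5-.4])
def W(v,l):
    c,s=np.cos(v[2]),np.sin(v[2]);return np.array([v[0]+c*l[0]-s*l[1],v[1]+s*l[0]+c*l[1],l[2]])
f=lambda v,o=obs:np.concatenate([proj(n,W(v,l))-px(n,c) for n,c,l in o])
for o in(obs,obs[:6],obs[6:]):
    r=least_squares(f,[.6,.05,0],args=(o,));print(r.x,np.abs(r.fun).max())
v=least_squares(f,[.6,.05,0]).x;c,s=np.cos(v[2]),np.sin(v[2])
for nm,p in dict(L=(.4755,.1818),M=(.4945,.0332),R=(.476,-.1353),pawn=(.4225,.08),pur1=(.5565,-.1055),pur2=(.387,.0115)).items():
    d=np.array(p)-v[:2];print(nm,round(c*d[0]+s*d[1],4),round(-s*d[0]+c*d[1],4))
t=cv2.imread("pics/top0.png")
for z in(0,.042):print("teal",z,plane("top",(150+578/4.5,105+455/4.1),z),plane("scene",(195+260/4.5,165+(90 if z==0 else 47)/4.5),z))
for l in((-.04,.1,0),(-.04,-.1,0)):print(W(v,l))
E
```

```text
[0.61468632 0.06849321 0.20690479] 1.0065115350687677
[0.61496226 0.06911799 0.20418697] 0.5694298338794113
[0.61429053 0.06784195 0.20993904] 0.7443910081591412
L -0.1129 0.1395
M -0.1249 -0.0099
R -0.1776 -0.171
pawn -0.1857 0.0507
pur1 -0.0927 -0.1583
pur2 -0.2345 -0.009
teal 0 [ 0.41377314 -0.08111524  0.        ] [ 0.40582497 -0.08084445  0.        ]
teal 0.042 [ 0.40674107 -0.07938813  0.042     ] [ 0.40363198 -0.08167832  0.042     ]
[0.5549963  0.15814309 0.        ]
[ 0.59608264 -0.0375912   0.        ]
```

Call:
send_rows(plan=[[[1, 0.2, -0.2, 0, 0.1], [1, 0.4, -0.4, -0.1, 0.2], [1, 0.6, -0.6, -0.2, 0.3], [1, 0.7, -0.7, -0.3, 0.4], [1, 0.8, -0.8, -0.4, 0.475], [1, 0.9, -0.9, -0.4, 0.475], [1, 1, -1, -0.4, 0.475], [1, 1, -1, -0.4, 0.475], [1, 1, -1, -0.4, 0.475], [1, 1, -1, -0.4, 0.475]]], force=20)

```text
t: 0.93
tool_pos: [0.3719, 0.3748, 0.1556]
orientation: [0.321, -3.124, -0.0]
force: [-0.3, 0.2, -0.1]
opening: 0.0308
gripper_force: 0.0
```

```bash
cat > m.py <<'E'
import sys,numpy as np
from plant import telemetry
from scipy.spatial.transform import Rotation as R
s=telemetry.read_state();p=s["tool_pos"];th=.2069;c,n=np.cos(th),np.sin(th);o=np.array([.6147,.0685])
M=R.from_rotvec(s["orientation"]).as_matrix();a=np.degrees(np.arctan2(M[1,0],M[0,0]))
d=p[:2]-o;print("t",s["t"],"pos",p.round(4),"uv",(c*d[0]+n*d[1]).round(4),(-n*d[0]+c*d[1]).round(4),"xang",a.round(2),"want",180+11.85,"open",s["opening"].round(4),"F",s["force"].round(1),"tilt",M[:,2].round(3))
for w in sys.argv[1:]:
    u,v,z=map(float,w.split(","));q=np.array([o[0]+c*u-n*v,o[1]+n*u+c*v,z]);print(w,((q-p)/.2).round(4))
E
python3 m.py -.113,.187,.10 -.113,.187,.021 -.113,.098,.021
```

```text
Traceback (most recent call last):
  File "m.py", line 6, in <module>
    d=p[:2]-o;print("t",s["t"],"pos",p.round(4),"uv",(c*d[0]+n*d[1]).round(4),(-n*d[0]+c*d[1]).round(4),"xang",a.round(2),"want",180+11.85,"open",s["opening"].round(4),"F",s["force"].round(1),"tilt",M[:,2].round(3))
                                                                                                                                                  ^^^^^^^^^^^^^^^^^^
AttributeError: 'float' object has no attribute 'round'
```

```bash
sed -i 's/s\["opening"\].round(4)/round(s["opening"],4)/' m.py
python3 m.py -.113,.187,.10 -.113,.187,.021 -.113,.098,.021
```

```text
t 0.9333 pos [0.3719 0.3748 0.1556] uv -0.1747 0.3496 xang -168.26 want 191.85 open 0.0308 F [-0.3  0.2 -0.1] tilt [-0.001  0.    -1.   ]
-.113,.187,.10 [ 0.4688 -0.7325 -0.2778]
-.113,.187,.021 [ 0.4688 -0.7325 -0.6728]
-.113,.098,.021 [ 0.5603 -1.168  -0.6728]
```

Call:
send_rows(plan=[[[1, 0.12, -0.18, -0.08, 0], [1, 0.24, -0.37, -0.16, 0], [1, 0.36, -0.55, -0.24, 0], [1, 0.469, -0.733, -0.3, 0], [1, 0.469, -0.733, -0.4, 0], [1, 0.469, -0.733, -0.5, 0], [1, 0.469, -0.733, -0.6, 0], [1, 0.469, -0.733, -0.673, 0], [1, 0.469, -0.733, -0.673, 0], [1, 0.469, -0.733, -0.673, 0]]])

```text
t: 1.77
tool_pos: [0.4649, 0.2295, 0.021]
orientation: [0.327, -3.123, -0.0]
force: [-1.0, -0.5, -0.2]
opening: 0.0004
gripper_force: 0.0
```

```bash
python3 m.py -.113,.098,.021
python3 - <<'E'
from h import *
s,_=viewer.read_camera("scene");t,_=viewer.read_camera("top")
a=cv2.resize(s[150:270,260:400],None,fx=3,fy=3,interpolation=2);b=cv2.resize(t[120:240,130:270],None,fx=3,fy=3,interpolation=2)
cv2.imwrite("pics/a1.png",cv2.resize(cv2.hconcat([a,b]),(800,343)))
E
```

```text
t 1.7667 pos [0.4649 0.2295 0.021 ] uv -0.1135 0.1884 xang -168.05 want 191.85 open 0.0004 F [-1.  -0.5 -0.2] tilt [-0.001 -0.    -1.   ]
-.113,.098,.021 [ 9.540e-02 -4.417e-01  2.000e-04]
```

View pics/a1.png

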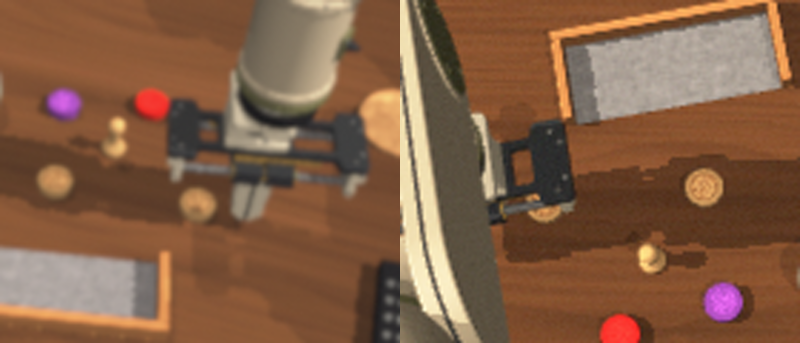

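The crop shows the closed fingers standing at (250,195), just beyond counter L at (198,205). They are clear of it and lined up for the sideways push.

Call:
send_rows(plan=[[[1, 0.009, -0.04, 0, 0], [1, 0.017, -0.08, 0, 0], [1, 0.026, -0.12, 0, 0], [1, 0.035, -0.16, 0, 0], [1, 0.043, -0.2, 0, 0], [1, 0.052, -0.24, 0, 0], [1, 0.06, -0.28, 0, 0], [1, 0.069, -0.32, 0, 0], [1, 0.078, -0.36, 0, 0], [1, 0.086, -0.4, 0, 0], [1, 0.092, -0.425, 0, 0], [1, 0.096, -0.441, 0, 0], [1, 0.096, -0.441, 0, 0], [1, 0.09, -0.42, 0, 0], [1, 0.09, -0.4, 0.2, 0], [1, 0.09, -0.4, 0.4, 0], [1, 0.09, -0.4, 0.5, 0], [1, 0.09, -0.4, 0.5, 0]]])

```text
t: 3.37
tool_pos: [0.4871, 0.1486, 0.1265]
orientation: [-0.323, 3.117, 0.001]
force: [0.3, 0.1, 1.0]
opening: 0.0001
gripper_force: 0.0
```

```bash
cat > look.py <<'E'
from h import *
t,_=viewer.read_camera("top");s,_=viewer.read_camera("scene")
th=.2069;c,n=np.cos(th),np.sin(th)
for nm,im in(("top",t),("scene",s)):
    m=cv2.inRange(cv2.cvtColor(im,cv2.COLOR_BGR2HSV),(13,70,80),(35,255,255)) # light wood incl. shade
    k,l,st,ce=cv2.connectedComponentsWithStats(m)
    for i in range(1,k):
        if 40<st[i,4]<260 and st[i,2]<22 and st[i,3]<22:
            p=plane(nm,ce[i],.009);d=p[:2]-[.6147,.0685];u,v=c*d[0]+n*d[1],-n*d[0]+c*d[1]
            if -.26<u<.06 and abs(v)<.25:print(nm,st[i,4],st[i,2:4],"uv",u.round(4),v.round(4))
E
python3 look.py; python3 m.py -.15,.062,.12 -.15,.062,.021
```

```text
top 172 [16 18] uv -0.1254 -0.009
top 170 [15 16] uv -0.1133 0.0672
top 169 [15 15] uv -0.179 -0.1706
top 97 [13 12] uv -0.1825 0.0516
scene 146 [13 13] uv -0.177 -0.1729
scene 119 [10 16] uv -0.1907 0.0492
scene 147 [14 13] uv -0.1248 -0.0116
scene 160 [15 14] uv -0.1117 0.0643
t 3.4667 pos [0.4842 0.148  0.1214] uv -0.1114 0.1047 xang -168.17 want 191.85 open 0.0003 F [ 0.1  0.2 -0.4] tilt [ 0.001 -0.    -1.   ]
-.15,.062,.12 [-0.1451 -0.2484 -0.007 ]
-.15,.062,.021 [-0.1451 -0.2484 -0.502 ]
```

Call:
send_rows(plan=[[[1, -0.07, -0.12, 0, 0], [1, -0.138, -0.232, 0, 0], [1, -0.138, -0.232, -0.1, 0], [1, -0.138, -0.232, -0.25, 0], [1, -0.138, -0.232, -0.4, 0], [1, -0.138, -0.232, -0.5, 0], [1, -0.09, -0.222, -0.5, 0], [1, -0.04, -0.211, -0.5, 0], [1, 0.01, -0.201, -0.5, 0], [1, 0.06, -0.19, -0.5, 0], [1, 0.11, -0.18, -0.5, 0], [1, 0.16, -0.169, -0.5, 0], [1, 0.21, -0.159, -0.5, 0], [1, 0.26, -0.148, -0.5, 0], [1, 0.31, -0.138, -0.5, 0], [1, 0.36, -0.127, -0.5, 0], [1, 0.41, -0.117, -0.5, 0], [1, 0.445, -0.11, -0.5, 0], [1, 0.476, -0.103, -0.5, 0], [1, 0.476, -0.103, -0.5, 0]]])

```text
t: 5.13
tool_pos: [0.5789, 0.1275, 0.0197]
orientation: [0.324, -3.123, 0.0]
force: [0.1, 0.6, 0.2]
opening: 0.0004
gripper_force: 0.0
```

```bash
python3 look.py; python3 m.py -.04,.065,.021  -.04,.065,.12 -.16,-.01,.12 -.16,-.01,.021
```

```text
top 170 [15 16] uv -0.1258 -0.008
top 174 [20 16] uv -0.1785 -0.1692
top 102 [15 11] uv -0.1823 0.0527
scene 151 [15 13] uv -0.1773 -0.1723
scene 155 [15 15] uv 0.0074 0.0641
t 5.2333 pos [0.5783 0.1275 0.0201] uv -0.0235 0.0652 xang -168.16 want 191.85 open 0.0003 F [ 0.3  0.1 -0.7] tilt [-0.002 -0.    -1.   ]
-.04,.065,.021 [-0.0803 -0.018   0.0043]
-.04,.065,.12 [-0.0803 -0.018   0.4993]
-.16,-.01,.12 [-0.5904 -0.5082  0.4993]
-.16,-.01,.021 [-0.5904 -0.5082  0.0043]
```

Call:
send_rows(plan=[[[1, -0.08, -0.018, 0, 0], [1, -0.08, -0.018, 0.15, 0], [1, -0.08, -0.018, 0.3, 0], [1, -0.15, -0.1, 0.45, 0], [1, -0.25, -0.2, 0.5, 0], [1, -0.35, -0.3, 0.5, 0], [1, -0.45, -0.4, 0.5, 0], [1, -0.55, -0.48, 0.5, 0], [1, -0.59, -0.508, 0.5, 0], [1, -0.59, -0.508, 0.5, 0], [1, -0.59, -0.508, 0.35, 0], [1, -0.59, -0.508, 0.2, 0], [1, -0.59, -0.508, 0.1, 0], [1, -0.59, -0.508, 0.004, 0], [1, -0.59, -0.508, 0.004, 0]]])

```text
t: 6.48
tool_pos: [0.4597, 0.0269, 0.0186]
orientation: [0.324, -3.121, -0.001]
force: [0.0, -0.9, -0.4]
opening: 0.0004
gripper_force: 0.0
```

```bash
python3 m.py -.028,-.01,.021 -.045,-.01,.021
```

```text
t 6.4833 pos [0.4597 0.0269 0.0186] uv -0.1603 -0.0089 xang -168.14 want 191.85 open 0.0004 F [ 0.  -0.9 -0.4] tilt [-0.004  0.    -1.   ]
-.028,-.01,.021 [0.6484 0.1304 0.0121]
-.045,-.01,.021 [0.5653 0.1129 0.0121]
```

Call:
send_rows(plan=[[[1, 0, 0, 0.008, 0], [1, 0.05, 0.01, 0.008, 0], [1, 0.1, 0.02, 0.008, 0], [1, 0.15, 0.03, 0.008, 0], [1, 0.2, 0.04, 0.008, 0], [1, 0.25, 0.05, 0.008, 0], [1, 0.3, 0.06, 0.008, 0], [1, 0.35, 0.07, 0.008, 0], [1, 0.4, 0.081, 0.008, 0], [1, 0.45, 0.091, 0.008, 0], [1, 0.5, 0.101, 0.008, 0], [1, 0.55, 0.111, 0.008, 0], [1, 0.6, 0.121, 0.008, 0], [1, 0.63, 0.127, 0.008, 0], [1, 0.648, 0.13, 0.008, 0], [1, 0.648, 0.13, 0.008, 0], [1, 0.56, 0.113, 0.008, 0], [1, 0.56, 0.113, 0.2, 0], [1, 0.56, 0.113, 0.4, 0], [1, 0.56, 0.113, 0.5, 0]]])

```text
t: 8.15
tool_pos: [0.5739, 0.0486, 0.1263]
orientation: [-0.323, 3.121, -0.001]
force: [1.4, -0.8, 0.9]
opening: 0.0005
gripper_force: 0.0
```

```bash
python3 look.py; python3 m.py -.215,-.171,.12 -.215,-.171,.021
```

```text
top 50 [ 6 15] uv -0.0194 -0.1045
top 177 [16 18] uv -0.1778 -0.1705
scene 149 [15 13] uv -0.1771 -0.1723
scene 48 [10  6] uv -0.1737 0.0487
scene 144 [14 13] uv 0.0046 -0.0127
scene 153 [15 13] uv 0.0071 0.0637
t 8.25 pos [0.5762 0.0486 0.1278] uv -0.0418 -0.0115 xang -168.16 want 191.85 open 0.0007 F [1.1 0.5 0.7] tilt [ 0.009 -0.    -1.   ]
-.215,-.171,.12 [-0.6838 -0.9582 -0.0389]
-.215,-.171,.021 [-0.6838 -0.9582 -0.5339]
```

Call:
send_rows(plan=[[[1, -0.1, -0.14, 0, 0], [1, -0.2, -0.28, 0, 0], [1, -0.31, -0.42, 0, 0], [1, -0.42, -0.57, 0, 0], [1, -0.52, -0.71, 0, 0], [1, -0.62, -0.85, 0, 0], [1, -0.698, -0.961, 0, 0], [1, -0.698, -0.961, 0, 0], [1, -0.698, -0.961, -0.15, 0], [1, -0.698, -0.961, -0.3, 0], [1, -0.698, -0.961, -0.4, 0], [1, -0.698, -0.961, -0.48, 0], [1, -0.698, -0.961, -0.515, 0], [1, -0.698, -0.961, -0.515, 0], [1, -0.698, -0.961, -0.515, 0]]])

```text
t: 9.5
tool_pos: [0.4331, -0.143, 0.0185]
orientation: [0.324, -3.124, -0.001]
force: [-0.2, -0.4, 0.5]
opening: 0.0005
gripper_force: 0.0
```

```bash
python3 m.py -.1775,-.171,.021
python3 - <<'E'
from h import *
s,_=viewer.read_camera("scene");t,_=viewer.read_camera("top")
a=cv2.resize(s[150:270,195:335],None,fx=3,fy=3,interpolation=2);b=cv2.resize(t[120:240,190:330],None,fx=3,fy=3,interpolation=2)
cv2.imwrite("pics/a2.png",cv2.resize(cv2.hconcat([a,b]),(800,343)))
E
```

```text
t 9.5 pos [ 0.4331 -0.143   0.0185] uv -0.2212 -0.1697 xang -168.15 want 191.85 open 0.0005 F [-0.2 -0.4  0.5] tilt [-0.001  0.001 -1.   ]
-.1775,-.171,.021 [0.215  0.0384 0.0126]
```

View pics/a2.png

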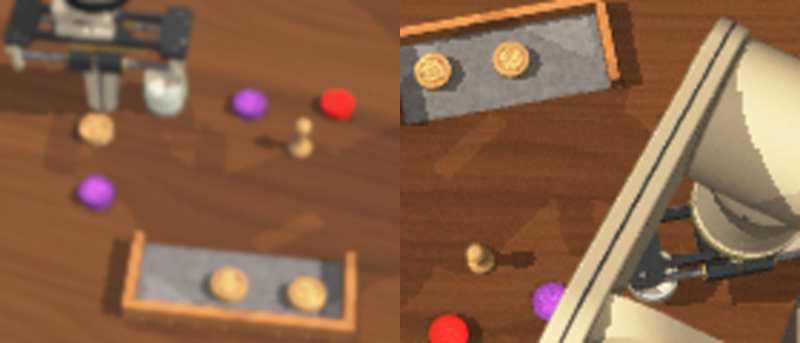

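Counter R is at (96,128) in the left crop, right ahead of the fingers at (100,95). The glass at (165,92) is clear of them. L and M lie in the tray at (305,293) and (228,284).

Call:
send_rows(plan=[[[1, 0.03, 0.006, 0.01, 0], [1, 0.07, 0.014, 0.01, 0], [1, 0.11, 0.022, 0.01, 0], [1, 0.15, 0.03, 0.01, 0], [1, 0.18, 0.036, 0.01, 0], [1, 0.205, 0.041, 0.01, 0], [1, 0.205, 0.041, 0.01, 0], [1, 0.16, 0.032, 0.01, 0], [1, 0.16, 0.032, 0.15, 0], [1, 0.16, 0.032, 0.3, 0], [1, 0.25, -0.05, 0.4, 0], [1, 0.35, -0.12, 0.4, 0], [1, 0.405, -0.147, 0.4, 0], [1, 0.405, -0.147, 0.4, 0]]])

```text
t: 10.77
tool_pos: [0.5155, -0.1746, 0.0997]
orientation: [-0.322, 3.123, -0.002]
force: [0.1, -0.1, -0.1]
opening: 0.0002
gripper_force: 0.0
```

```bash
python3 look.py; python3 m.py -.148,-.215,.021 -.148,-.092,.021
```

```text
top 146 [14 14] uv 0.0034 -0.01
top 154 [15 14] uv 0.0055 0.0662
top 100 [12 13] uv -0.1831 0.0519
scene 121 [10 16] uv -0.1905 0.0492
scene 154 [15 13] uv -0.1474 -0.1715
scene 145 [14 13] uv 0.0047 -0.0128
scene 154 [15 13] uv 0.007 0.064
t 10.8667 pos [ 0.5132 -0.1729  0.0982] uv -0.1489 -0.2154 xang -168.18 want 191.85 open 0.0007 F [-0.1  0.2 -0.5] tilt [-0.002  0.001 -1.   ]
-.148,-.215,.021 [ 0.0042  0.0029 -0.3858]
-.148,-.092,.021 [-0.1221  0.6047 -0.3858]
```

Call:
send_rows(plan=[[[1, 0.004, 0, -0.13, 0], [1, 0.004, 0, -0.26, 0], [1, 0.004, 0, -0.34, 0], [1, 0.004, 0, -0.382, 0], [1, 0.004, 0, -0.382, 0], [1, -0.006, 0.05, -0.382, 0], [1, -0.017, 0.1, -0.382, 0], [1, -0.027, 0.15, -0.382, 0], [1, -0.038, 0.2, -0.382, 0], [1, -0.048, 0.25, -0.382, 0], [1, -0.059, 0.3, -0.382, 0], [1, -0.069, 0.35, -0.382, 0], [1, -0.08, 0.4, -0.382, 0], [1, -0.09, 0.45, -0.382, 0], [1, -0.101, 0.5, -0.382, 0], [1, -0.111, 0.55, -0.382, 0], [1, -0.116, 0.575, -0.382, 0], [1, -0.12, 0.592, -0.382, 0], [1, -0.12, 0.592, -0.382, 0]]])

```text
t: 12.45
tool_pos: [0.4908, -0.0536, 0.023]
orientation: [-0.325, 3.124, -0.0]
force: [0.6, -0.8, 6.5]
opening: 0.0007
gripper_force: 2.3
```

Call:
send_rows(plan=[[[1, 0.01, -0.05, 0, 0], [1, 0.01, -0.05, 0.2, 0], [1, 0.01, -0.05, 0.4, 0], [1, 0.01, -0.05, 0.4, 0]]])

```text
t: 12.78
tool_pos: [0.4964, -0.0655, 0.1094]
orientation: [-0.323, 3.116, -0.004]
force: [2.4, 0.1, 2.3]
opening: 0.0004
gripper_force: 0.0
```

```bash
python3 look.py; python3 m.py -.184,-.062,.10 -.184,-.062,.021 -.027,-.062,.021
```

```text
top 149 [14 14] uv 0.0059 0.0669
top 171 [15 15] uv -0.1481 -0.0642
scene 120 [10 16] uv -0.191 0.0493
scene 158 [15 14] uv -0.1473 -0.0673
scene 146 [14 13] uv 0.0048 -0.0129
scene 156 [15 13] uv 0.0072 0.0638
t 12.8833 pos [ 0.4937 -0.0649  0.1041] uv -0.1458 -0.1057 xang -168.17 want 191.85 open 0.0002 F [-0.1  1.  -0.6] tilt [ 0.003 -0.001 -1.   ]
-.184,-.062,.10 [-0.2319  0.1744 -0.0205]
-.184,-.062,.021 [-0.2319  0.1744 -0.4155]
-.027,-.062,.021 [ 0.5364  0.3357 -0.4155]
```

Call:
send_rows(plan=[[[1, -0.12, 0.08, 0, 0], [1, -0.24, 0.162, 0, 0], [1, -0.24, 0.162, 0, 0], [1, -0.24, 0.162, -0.15, 0], [1, -0.24, 0.162, -0.28, 0], [1, -0.24, 0.162, -0.36, 0], [1, -0.24, 0.162, -0.41, 0], [1, -0.24, 0.162, -0.41, 0], [1, -0.24, 0.162, -0.41, 0]]])

```text
t: 13.63
tool_pos: [0.4435, -0.032, 0.0192]
orientation: [0.324, -3.123, -0.001]
force: [0.4, -0.1, -0.6]
opening: 0.0004
gripper_force: 0.0
```

Call:
send_rows(plan=[[[1, 0.05, 0.01, 0, 0], [1, 0.1, 0.021, 0, 0], [1, 0.15, 0.032, 0, 0], [1, 0.2, 0.042, 0, 0], [1, 0.25, 0.052, 0, 0], [1, 0.3, 0.063, 0, 0], [1, 0.35, 0.073, 0, 0], [1, 0.4, 0.084, 0, 0], [1, 0.45, 0.094, 0, 0], [1, 0.5, 0.105, 0, 0], [1, 0.55, 0.115, 0, 0], [1, 0.6, 0.126, 0, 0], [1, 0.65, 0.136, 0, 0], [1, 0.7, 0.147, 0, 0], [1, 0.74, 0.155, 0, 0], [1, 0.765, 0.16, 0, 0], [1, 0.776, 0.163, 0, 0], [1, 0.776, 0.163, 0, 0]]])

```text
t: 15.13
tool_pos: [0.5998, 0.0005, 0.0202]
orientation: [0.324, -3.125, -0.0]
force: [0.6, -0.9, 0.2]
opening: 0.0004
gripper_force: 0.0
```

Call:
send_rows(plan=[[[1, -0.08, -0.017, 0, 0], [1, -0.1, -0.02, 0.1, 0], [1, -0.1, -0.02, 0.25, 0], [1, -0.2, -0.1, 0.4, 0], [1, -0.4, -0.1, 0.6, 0], [1, -0.6, -0.1, 0.8, 0], [1, -0.7, -0.1, 0.9, 0], [1, -0.7, -0.1, 0.9, 0], [1, -0.7, -0.1, 0.9, 0], [1, -0.7, -0.1, 0.9, 0]]])

```text
t: 15.97
tool_pos: [0.46, -0.0197, 0.2012]
orientation: [-0.323, 3.122, -0.001]
force: [0.9, -0.6, -0.2]
opening: 0.0001
gripper_force: 0.0
```

```bash
python3 look.py; python3 m.py
python3 - <<'E'
from h import *
s,_=viewer.read_camera("scene")
cv2.imwrite("pics/a3.png",cv2.resize(s[150:285,190:420],None,fx=3.4,fy=3.4,interpolation=2))
E
```

```text
top 97 [11 13] uv -0.1826 0.0516
scene 119 [10 16] uv -0.1911 0.049
scene 141 [13 13] uv 0.0013 -0.0679
scene 144 [14 13] uv 0.0048 -0.0129
scene 155 [15 13] uv 0.0072 0.0639
t 16.0667 pos [ 0.4595 -0.0196  0.1991] uv -0.17 -0.0543 xang -168.17 want 191.85 open 0.0005 F [0.4 0.2 0.2] tilt [-0.001  0.    -1.   ]
```

View pics/a3.png

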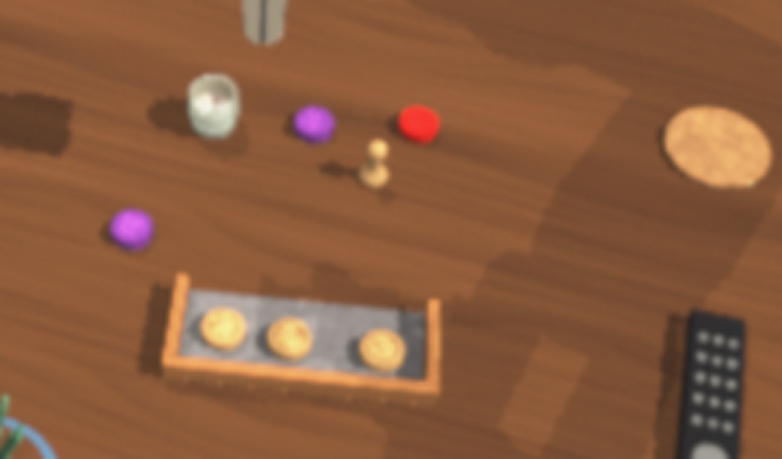

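All three counters lie flat inside the tray, at (223,328), (290,338) and (381,349) in the crop. The pawn, glass and look-alikes have not moved, and the arm is clear.

```bash
python3 -c "
from plant import order;print(order.close_job())"
```

```text
the job is handed in; nothing more can be done
None
```

All three counters were swept into the tray and lie flat inside it by my last camera check; nothing else on the table looked disturbed, and the job was handed in at about 16 s (no verdict was returned).

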